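# Lay out the spatula and hold the reagent carousel

## Task

Get the bench ready for a colleague who is about to scoop from the squat, wide-lidded jar on the bottle carousel. First lay the loose spatula down flat (do not drop it) in its compartment of the white tray, the blade in the wide end and the handle in the narrow end, and let go of it; then turn the carousel until the squat jar stands squarely at the index fin on the front of the stand, and finish while gripping the carousel so that it is held still there. Leave everything else on the bench where it is, including the forceps in the tray.

Things in the scene. Friction and masses are not known exactly. Their poses are not given: they have to be found in the camera images.
- spatula_grip (a point): (all mm) grip here: centre of the handle at the balance point, 7 above the underside. Spatula (60 g, 190 long, flat on the bench): black handle 105 long, 14 wide, 14 high, steel shank 9 wide, flat steel blade 50 x 36 x 3, undersides in one plane. x along it towards the blade, z up. The handle runs 83 back (-x) from here and 22 forward; the blade's tip is 107 forward
- spatula_blade (a point): centre of the spatula's blade, 82 mm along +x from spatula_grip and 1.5 above the underside
- spatula: the whole spatula; origin on its underside at mid-length, 12 mm along +x from spatula_grip; x points to the blade, z up
- tray: (mm) white fixed tray, plate 224 x 136 x 6; origin under its centre, x along its length to the wide (blade) end. Ribs 10 high on the plate (tops 16 above the bench), 5 thick. Spatula compartment along x at y = 30: narrow end x -102 to -52, 28 wide; no ribs x -52 to 38 (room for fingers); wide end x 38 to 102, 50 wide; end walls at x -102 and 102. Forceps compartment at y = -43
- slot_grip (a point): where spatula_grip comes to lie when the spatula lies in the middle of its compartment: tray frame (-12, 30, 13) mm, 7 mm above the compartment's floor; tray axes
- slot_blade (a point): where spatula_blade comes to lie then: tray frame (70, 30, 7.5) mm, in the wide end
- carousel: turning part: white tier 212 across, 10 thick, underside 19 above the bench; turns either way about a vertical axis without stops, friction 0.06 N m, stays where left. Origin on the axis at the underside, x to the squat jar. Six amber containers fixed at 74 mm, 60 degrees apart: squat jar (58 across, lid 56, top 70 above origin), five slim bottles (38 across, caps 21, tops 90 above)
- grip_bar (a point): centre of the carousel's black grip bar, on the axis, 122 mm above the carousel's origin and 141 above the bench; the bar is 60 long along the carousel's x, 14 wide, 32 high and stands clear above all bottles; carousel axes. Gripped across its width it turns the carousel
- squat_jar (a point): centre of the top of the squat jar's lid, 74 mm from the axis, 89 above the bench; carousel axes
- front_mark (a point): point where squat_jar is when the jar stands squarely at the index fin: 74 mm from the axis towards the fin, same height; axes of the stand, whose -x points from the axis to the fin. The fin is a small upright steel plate (mm: 20 x 10, top 68 above the bench) on a tongue of the stand, 134 from the axis
- stand: the carousel's fixed dark stand, a disc 224 mm across and 18 thick, with a tongue and fin out to 146 from the axis on its -x side; origin on the axis at bench height
- forceps: steel forceps, 125 x 12 x 6, lying in the tray's other, narrower compartment (mm; bystander; origin at the centre of its underside)
- petri_dish: single round dish with lid, 90 across, 15 high, on the bench (mm; bystander; origin at the centre of its underside)
- petri_stack: stack of three such dishes, 45 high (mm; bystander; origin at the centre of its underside)
- marker: marker pen, 135 x 13 x 12, lying on the bench (mm; bystander; origin at the centre of its underside)
- dropper_bottle: small white dropper bottle, 38 across, 91 high (mm; bystander; origin at the centre of its underside)
- beaker: glass beaker, 72 across, 95 high (mm; bystander; origin at the centre of its underside)
- tip_box: box of pipette tips, 80 x 115, 54 high (mm; bystander; origin at the centre of its underside)
Mind the look-alikes: they are no part of the job. What is shaped like the spatula but pink or turquoise is not meant.

How it is judged (in metres and radians):
On the way, in this order (a step that is already met when the one before it is completed fails the run):
1. the spatula lies flat in its compartment, blade in the wide end, and is let go (x of spatula_grip in the frame of tray between -0.023 and -0.001 m and y of spatula_grip in the frame of tray between 0.017 and 0.043 m and z of spatula_grip in the frame of tray below 0.017 m and x of spatula_blade in the frame of tray between 0.059 and 0.081 m and y of spatula_blade in the frame of tray between 0.017 and 0.043 m and z of spatula_blade in the frame of tray below 0.0115 m and contact force between the fingers and spatula below 0.1 N), for 0.2 s.
2. the squat jar stands at the index fin and the carousel is held still (horizontal distance between squat_jar and front_mark below 0.012 m and angular speed of carousel below 0.05 rad/s and contact force between the fingers and carousel above 4 N), for 0.2 s.
At the end, for the whole second after the job is handed in: Spatula flat on its compartment's floor (within 4 mm), 11 mm along and 13 mm across of the middle, blade in the wide end, released; squat jar within 12 mm (9 degrees) of the front mark, carousel still (under 0.05 rad/s) and gripped by the fingers with over 4 N (all of step 1 and all of step 2); the arm keeps its last pose, push and grip.
It fails at once if a bystander is knocked more than 30 mm away (distance of any of forceps, petri_dish, petri_stack, marker, dropper_bottle, beaker, tip_box from where it was at the start of the episode above 0.03 m).
It fails at once if the spatula is dropped from more than about 40 mm (linear speed of spatula above 0.9 m/s and contact force between the fingers and spatula below 0.05 N).
It also fails if it takes over 72 s, if anything falls off the work surface, if the arm or the gripper's body presses on something with over 40 N, if the wrist force passes 120 N, or if a joint passes its speed limit or range.

## Robot

A 7-joint arm with a two-finger parallel gripper is mounted at the origin on the work surface. World frame = base frame: x ahead of the robot, y to its left, z up, the work surface at z = 0. Lengths are in mm, angles in degrees, forces in N, time in s.
With the tool pointing down it reaches from about 425 to 875 mm from the base axis. Payload 4.7 kg.
Tool frame: the origin (TCP) lies on the centre line of the jaws, within the pads' length; the fingertips stand 17 mm ahead of it and the grasp point (between the pads) lies 2 mm behind it (manip.tip_reach is the y of the fingertips in the tool frame, in mm); y points along the fingers, x is the direction in which the jaws open and shut, and the axes are right-handed (so a half turn about y gives the same grasp; the last joint's range is limited). The gripper opens to 85 mm and grips with 20 to 120 N. Pads are 22 mm wide; open, the fingers measure 114 mm over their backs; the gripper's body (76 mm by 85 mm) begins 54 mm behind the grasp point. The pads swing forward as they close: fully open they stand 13 mm farther back than shut.
Start: joints at [72.657, 18.392, -4.016, 83.108, 1.295, 78.541, -3.26], TCP at [202.473, -617.679, 248.349] pointing down, gripper open.
Joint ranges: [-163.93, 163.93], [-17.29, 119.83], [-79.2, 71.16], [3.27, 140.29], [-89.18, 269.18], [5.43, 117.66], [-154.24, 154.24]. Speed limits (degrees/s): [147.25, 147.25, 180, 180, 180, 180, 180].

## Interface

Orientations are given as [roll, pitch, yaw] about the fixed x, y, z axes, in that order (R = Rz(yaw) Ry(pitch) Rx(roll)).
In Python, from cell import manip gives the robot as it stands. The module is installed in compiled form; this text tells all that it offers.
- The arm moves only by the tool play_rows, never from a script. Its argument "plan" is text: rows parted by semicolons, each of 7 numbers parted by spaces: the shift along the tool's x, y, z in m, then the turn, a rotation vector about the tool's x, y, z in degrees, then the closure in counts, from 0 (fully open) to 255 (shut). In form: x y z rx ry rz gripper; .... A call has 1 to 10 rows; each row shifts and turns the commanded pose from where the row before left it, along the tool's axes as they then stand; what a row does not reach is not made up. A row lasts 1/10 s, in which the tool goes at most 50 mm and 8.59 degrees, less where a joint would pass 70% of its speed; a pose out of reach is approached as far as the arm can. A call is refused whole if a number of a shift passes 0.05 or a number of a turn 8.59, either way. A call with a gripper value outside its range is refused whole. The fingers move at their own pace and stop on an object; the grip force is fixed at half the most. Time passes only in rows, so rows that do not move let the fingers close. It gives the time, the measured TCP pose, the force and the opening at its end, in the units of the state.
- manip.read_state(): the state, without advancing time (a new reading comes with each control period).
- manip.camera(name): name is "scene" or "top" or "wrist"; returns a dict with "image" (400x640x3 uint8, blue, green, red), "K" (3x3 intrinsics, pixels), "rvec" (rotation vector, rad) and "tvec" (3), from world to camera coordinates, as OpenCV has them. Camera axes: x right, y down, z forward; pixel columns grow to the right and rows downward; lengths in mm; the calibration is good to about 2 mm. A picture is of the moment at which its call begins. There is no depth.
- manip.finish_job(): hands the job in, once; it reports no verdict.
The state is a dict: "clock": time; "qpos": joint angles; "joint_vel": joint speeds; "effort": joint torques, N m; "tcp_pos": TCP position; "eef_rot": TCP orientation; "ft_force": force on the tool from outside, world axes, zero at the start; "torque": the same for the moment, N m; "width": finger opening in mm.
Only numpy, scipy, OpenCV 4.12 (cv2) and the standard library are available. Lean on these libraries where they do the work, as an engineer would, in place of code of your own. Each camera call takes 0.05 s, during which the arm holds its last target. There are 200 camera calls.

## Working session

There is one attempt and no reset: what is moved stays moved. The work goes in short steps, Python scripts to look and compute and a tool call to move; the robot and the scene stay as the last step left them, time stands still between calls to the robot, and variables do not carry over. Pictures are saved under pics/ and viewed, about 8 in all and at most 12, crops included, and the job is handed in when it is done.

Besides the shell and the picture viewer there is one more tool, called after "Call:" as name(argument=value, ...), one argument or row to a line, values as JSON. play_rows: Moves the arm, as the interface text tells. Its arguments: {"type":"object","properties":{"plan":{"type":"string"}},"required":["plan"]}

```bash
mkdir -p pics; cat > h.py <<'E'
import numpy as np, cv2
from cell import manip
from scipy.spatial.transform import Rotation as R
def cam(n,f):
    c=manip.camera(n); cv2.imwrite('pics/'+f,c['image']); np.savez('pics/'+f[:-4],**c); return c
def ray(f,u,v,z):
    c=np.load('pics/'+f+'.npz'); Rm=cv2.Rodrigues(c['rvec'])[0]; t=c['tvec'].reshape(3)
    d=Rm.T@np.linalg.inv(c['K'])@np.array([u,v,1.]); o=-Rm.T@t
    return (o+d*(z-o[2])/d[2]).round(1)
def proj(f,p):
    c=np.load('pics/'+f+'.npz'); return cv2.projectPoints(np.array([p],float),c['rvec'],c['tvec'],c['K'],None)[0].ravel().round(1)
E
python3 - <<'E'
from h import *
print(manip.read_state(), manip.tip_reach)
a=cam('top','top1.png');b=cam('scene','scene1.png')
for c in(a,b):print(c['K'].tolist(),(-cv2.Rodrigues(c['rvec'])[0].T@c['tvec'].reshape(3)))
E
```

```text
{'clock': 0.0, 'qpos': array([72.6583561 , 18.43997203, -4.01518374, 83.17524339,  1.29494619,
       78.54115732, -3.25951241]), 'joint_vel': array([-0.08274281, -0.02360133,  0.00010407,  0.00209304, -0.02024811,
       -0.07357586,  0.01856257]), 'effort': array([-2.06278924e-04, -4.93574917e+01, -3.82403377e-01, -3.14327967e+01,
        1.28419680e-02,  1.14387894e-02, -9.44478927e-06]), 'tcp_pos': array([ 202.26500896, -617.19192743,  247.21009313]), 'eef_rot': array([-90.00584573,   0.11113254, -71.84845766]), 'ft_force': array([ 0.06070998,  0.3751477 , -0.65949651]), 'torque': array([ 0.00620175,  0.00221393, -0.02267288]), 'width': 85.20685099678714} 17.0
[[379.7353227426313, 0.0, 318.06349219820305], [0.0, 379.7353227426313, 195.11794482770392], [0.0, 0.0, 1.0]] [ 345.96521243   -4.90017816 1253.9913243 ]
[[386.51293237673804, 0.0, 323.6307592022689], [0.0, 386.51293237673804, 198.22479080346534], [0.0, 0.0, 1.0]] [1052.91655488  -66.49154999  970.86916268]
```

View pics/top1.png

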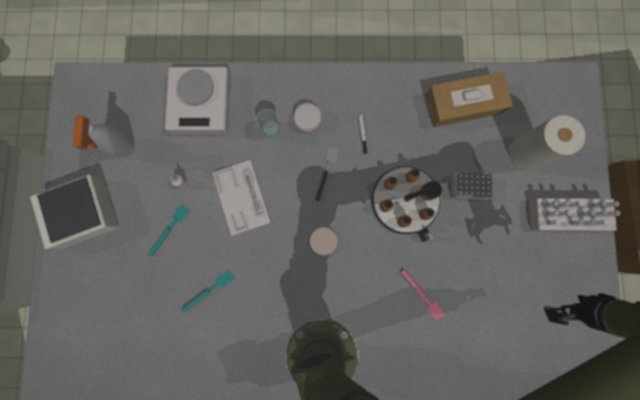

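View pics/scene1.png

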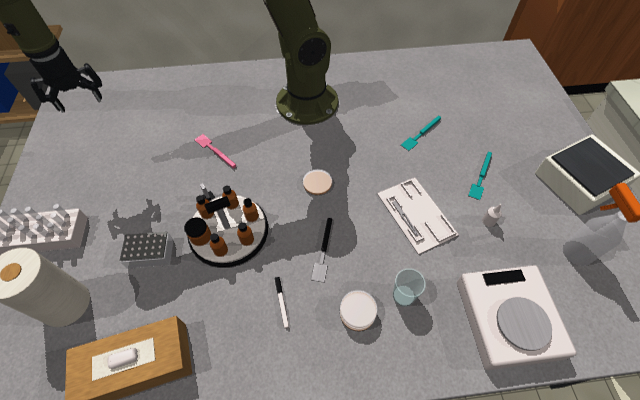

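The candidates in the top view are the black-handled spatula (326,173), turquoise (168,230) and (208,290), pink (422,293), and the marker (363,134). I choose the black-handled one with the steel blade at (326,173) and check it in a crop. The squat jar looks like the big dark lid at top (430,189), scene (197,232).

```bash
python3 - <<'E'
import cv2
i=cv2.imread('pics/top1.png')[130:260,205:455]
cv2.imwrite('pics/c1.png',cv2.resize(i,(800,416),interpolation=cv2.INTER_CUBIC))
j=cv2.imread('pics/scene1.png')[160:300,180:460]
cv2.imwrite('pics/c2.png',cv2.resize(j,(800,400),interpolation=cv2.INTER_CUBIC))
E
```

```text
(no output)
```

View pics/c1.png

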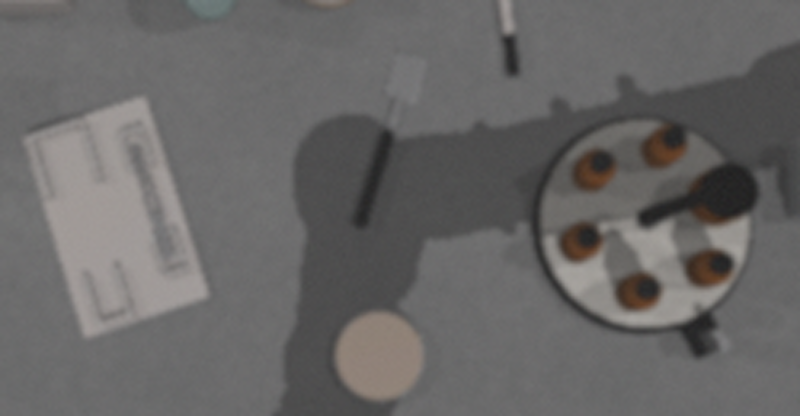

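View pics/c2.png

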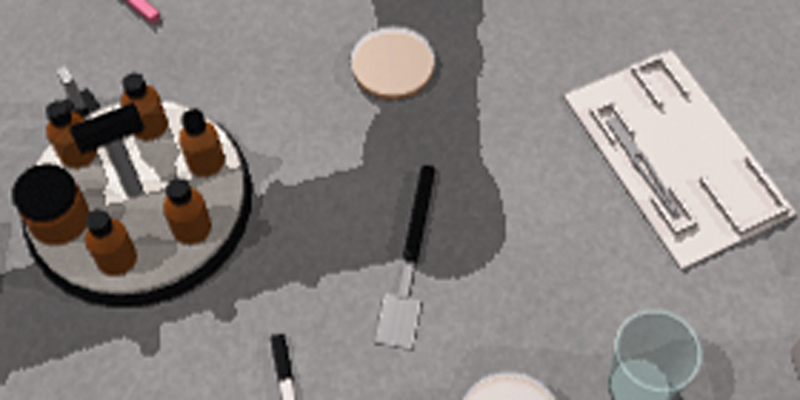

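Crop 1 shows the spatula with its handle end at (360,226) and blade tip at (408,56). The tray has its wide compartment at top left and the forceps on the right. The fin is at (705,340) and the squat jar's big lid at (725,190), both in crop pixels.

```bash
cat >> h.py <<'E'
def c1(x,y,z): return ray('top1',205+x/3.2-.34,130+y/3.2-.34,z)
def c2(x,y,z): return ray('scene1',180+x/2.857-.33,160+y/2.857-.33,z)
E
python3 - <<'E'
from h import *
print('spat handle end',c1(360,226,7),c2(428,168,14),'tip',c1(408,56,3),c2(397,347,0),'front handle',c1(388,133,14),c2(412,260,7))
print('blade ctr',c1(407,80,3),c2(399,320,3))
print('tray top', [c1(*p,6) for p in((24,135),(147,96),(208,297),(86,338))])
print('tray scn', [c2(*p,6) for p in((796,212),(685,268),(566,96),(671,51))])
print('tier', [c1(*p,29) for p in((540,222),(750,222),(645,118),(645,328))])
print('tier s', [c2(*p,29) for p in((24,210),(250,185),(130,301))])
print('bar c2',c2(107,127,157),c2(76,135,157),c2(138,116,157),'lid',c2(46,193,89),c1(728,190,89))
print('fin',c1(720,340,68),c2(64,72,68))
E
```

```text
spat handle end [493.1  17.    7. ] [499.1  17.   14. ] tip [674.5 -32.3   3. ] [677.1 -34.5   0. ] front handle [589.6 -11.5  14. ] [594.5 -10.6   7. ]
blade ctr [648.6 -31.3   3. ] [652.2 -29.7   3. ]
tray top [array([587.5, 370.2,   6. ]), array([629.7, 242.1,   6. ]), array([418.9, 172.8,   6. ]), array([376.2, 297.1,   6. ])]
tray scn [array([587.5, 371.6,   6. ]), array([633.5, 247.6,   6. ]), array([424.7, 173.4,   6. ]), array([380.3, 298. ,   6. ])]
tier [array([ 495.6, -165.8,   29. ]), array([ 496.7, -377.6,   29. ]), array([ 603.4, -274.3,   29. ]), array([ 389.3, -269.4,   29. ])]
tier s [array([ 507.9, -376.7,   29. ]), array([ 506.2, -159.4,   29. ]), array([ 615.2, -273.4,   29. ])]
bar c2 [ 507.5 -268.5  157. ] [ 512.6 -295.   157. ] [ 499.1 -241.8  157. ] lid [ 527.3 -338.3   89. ] [ 520.3 -339.3   89. ]
fin [ 376.8 -332.9   68. ] [ 376.7 -335.4   68. ]
```

```bash
cat >> h.py <<'E'
def rows(p,yaw,n,g,start=None,sy=None):
    s=manip.read_state(); a=np.array(s['tcp_pos'] if start is None else start,float); y0=s['eef_rot'][2] if sy is None else sy
    print('at',s['clock'],a.round(1),s['eef_rot'].round(2),s['qpos'].round(0),s['width'].round(1))
    d=(np.array(p)-a)/n; dy=(yaw-y0)/n; out=[]
    for i in range(n):
        y=np.radians(y0+dy*i); dx=d[0]*np.cos(y)+d[1]*np.sin(y); dz=-d[0]*np.sin(y)+d[1]*np.cos(y)
        out.append(f'{dx/1000:.3f} {-d[2]/1000:.3f} {dz/1000:.3f} 0 {-dy:.1f} 0 {g}')
    for k in range(0,n,10): print('; '.join(out[k:k+10]))
E
python3 -c "
from h import *
rows((574,-7,170),74.5,20,0)"
```

```text
Traceback (most recent call last):
  File "h.py", line 16, in rows
    print('at',s['clock'],a.round(1),s['eef_rot'].round(2),s['qpos'].round(0),s['width'].round(1))
                                                                              ^^^^^^^^^^^^^^^^
AttributeError: 'float' object has no attribute 'round'
```

```bash
sed -i "s/s\['width'\].round(1)/round(s['width'],1)/" h.py; python3 -c "
from h import *
rows((574,-7,170),74.5,20,0)"
```

```text
at 0.1 [ 202.3 -617.2  247.3] [-90.     0.1  -71.85] [73. 18. -4. 83.  1. 79. -3.] 85.2
-0.023 0.004 0.027 0 -7.3 0 0; -0.020 0.004 0.030 0 -7.3 0 0; -0.016 0.004 0.032 0 -7.3 0 0; -0.011 0.004 0.034 0 -7.3 0 0; -0.007 0.004 0.035 0 -7.3 0 0; -0.002 0.004 0.036 0 -7.3 0 0; 0.002 0.004 0.036 0 -7.3 0 0; 0.007 0.004 0.035 0 -7.3 0 0; 0.011 0.004 0.034 0 -7.3 0 0; 0.015 0.004 0.032 0 -7.3 0 0
0.019 0.004 0.030 0 -7.3 0 0; 0.023 0.004 0.027 0 -7.3 0 0; 0.026 0.004 0.024 0 -7.3 0 0; 0.029 0.004 0.021 0 -7.3 0 0; 0.032 0.004 0.017 0 -7.3 0 0; 0.033 0.004 0.013 0 -7.3 0 0; 0.035 0.004 0.008 0 -7.3 0 0; 0.036 0.004 0.004 0 -7.3 0 0; 0.036 0.004 -0.001 0 -7.3 0 0; 0.035 0.004 -0.005 0 -7.3 0 0
```

Call:
play_rows(
  plan="-0.023 0.002 0.027 0 -7.3 0 0; -0.020 0.002 0.030 0 -7.3 0 0; -0.016 0.002 0.032 0 -7.3 0 0; -0.011 0.002 0.034 0 -7.3 0 0; -0.007 0.002 0.035 0 -7.3 0 0; -0.002 0.002 0.036 0 -7.3 0 0; 0.002 0.002 0.036 0 -7.3 0 0; 0.007 0.002 0.035 0 -7.3 0 0; 0.011 0.002 0.034 0 -7.3 0 0; 0.015 0.002 0.032 0 -7.3 0 0",
)

```text
clock: 1.1
tcp_pos: [389.4, -311.1, 227.9]
eef_rot: [-90.0, 0.0, 1.5]
ft_force: [1.4, -0.2, 0.1]
width: 85.4
```

```bash
python3 -c "
from h import *
rows((574,-7,170),74.5,10,0)"
```

```text
at 1.1 [ 389.4 -311.1  227.9] [-8.999e+01  3.000e-02  1.450e+00] [ 59.   2. -23. 105.   1.  73.  37.] 85.4
0.019 0.006 0.030 0 -7.3 0 0; 0.023 0.006 0.027 0 -7.3 0 0; 0.026 0.006 0.024 0 -7.3 0 0; 0.029 0.006 0.021 0 -7.3 0 0; 0.031 0.006 0.017 0 -7.3 0 0; 0.033 0.006 0.013 0 -7.3 0 0; 0.035 0.006 0.008 0 -7.3 0 0; 0.035 0.006 0.004 0 -7.3 0 0; 0.036 0.006 -0.001 0 -7.3 0 0; 0.035 0.006 -0.005 0 -7.3 0 0
```

Call:
play_rows(
  plan="0.019 0.006 0.030 0 -7.3 0 0; 0.023 0.006 0.027 0 -7.3 0 0; 0.026 0.006 0.024 0 -7.3 0 0; 0.029 0.006 0.021 0 -7.3 0 0; 0.031 0.006 0.017 0 -7.3 0 0; 0.033 0.006 0.013 0 -7.3 0 0; 0.035 0.006 0.008 0 -7.3 0 0; 0.035 0.006 0.004 0 -7.3 0 0; 0.036 0.006 -0.001 0 -7.3 0 0; 0.035 0.006 -0.005 0 -7.3 0 0",
)

```text
clock: 2.1
tcp_pos: [574.7, -8.1, 167.7]
eef_rot: [-90.0, 0.0, 74.4]
ft_force: [0.1, 0.1, 0.6]
width: 85.4
```

```bash
python3 -c "
from h import *
c=cam('wrist','w1.png')
for p in ((574,-7,14),(574,-7,0),(650,-30,3),(494,16,14)): print(proj('w1',p))
rows((574,-7,170),74.5,1,0)"
```

```text
[316.2 187.5]
[316.2 184.1]
[314.6 252.7]
[317.  100.7]
at 2.15 [576.3  -0.9 167.1] [-89.98  -0.35  75.11] [ 35.  17. -44.  99.  12.  69.  63.] 85.2
-0.007 -0.003 0.001 0 0.6 0 0
```

View pics/w1.png

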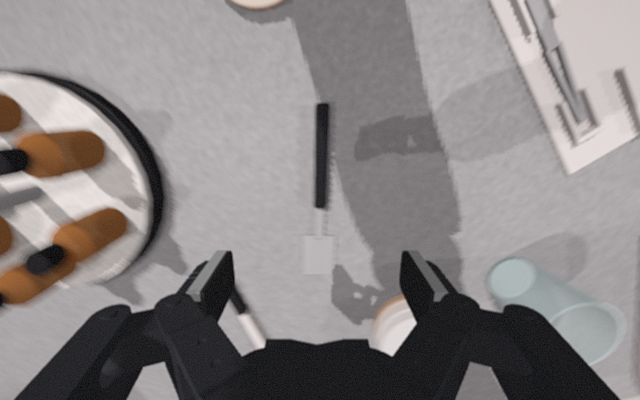

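The wrist picture shows the black-handled spatula with its handle from (322,103) to (320.5,208) and blade tip at (319,274).

```bash
python3 -c "
from h import *
a,b,t=ray('w1',322,102.5,14),ray('w1',320.5,208,14),ray('w1',319,274.5,2)
print(a,b,t,np.hypot(*(t-a)[:2]),np.hypot(*(b-a)[:2]),np.degrees(np.arctan2((t-a)[1],(t-a)[0])))
u=(t-a)[:2]/np.hypot(*(t-a)[:2]); print(a[:2]+83*u,t[:2]-107*u)
"
```

```text
[496.7  20.1  14. ] [596.4  -8.6  14. ] [679.1 -32.8   2. ] 189.91621837010132 103.74863854528404 -16.173318022351854
[576.41515087  -3.01914189] [576.33468502  -2.99580503]
```

Call:
play_rows(
  plan="-0.003 0.015 0 0 0.8 0 0; 0 0.025 0 0 0 0 0; 0 0.025 0 0 0 0 0; 0 0.025 0 0 0 0 0; 0 0.015 0 0 0 0 0; 0 0 0 0 0 0 0; 0 0 0 0 0 0 0",
)

```text
clock: 2.85
tcp_pos: [573.6, -12.7, 63.5]
eef_rot: [-90.0, 0.0, 73.3]
ft_force: [0.0, 0.6, -0.5]
width: 85.1
```

```bash
python3 -c "
from h import *
rows((576,-4,21),74,3,0)"
```

```text
at 2.85 [573.6 -12.7  63.5] [-9.000e+01  1.000e-02  7.329e+01] [ 33.  24. -41. 104.  18.  58.  58.] 85.1
0.003 0.014 0.000 0 -0.2 0 0; 0.003 0.014 0.000 0 -0.2 0 0; 0.003 0.014 0.000 0 -0.2 0 0
```

Call:
play_rows(
  plan="0.005 0.012 0 0 -0.7 0 0; 0.004 0.015 0 0 0 0 0; 0 0.010 0 0 0 0 0; 0 0.004 0 0 0 0 0; 0 0 0 0 0 0 0; 0 0 0 0 0 0 0",
)

```text
clock: 3.45
tcp_pos: [576.2, -3.5, 22.3]
eef_rot: [-90.0, 0.0, 74.0]
ft_force: [-0.4, 0.9, -0.2]
width: 85.5
```

```bash
python3 -c "
from h import *
rows((576,-4,21),74,1,0)
cam('wrist','w2.png')"
```

```text
at 3.45 [576.2  -3.5  22.3] [-90.     0.    74.05] [ 30.  27. -39. 105.  21.  55.  56.] 85.5
-0.000 0.001 0.000 0 0.0 0 0
```

View pics/w2.png

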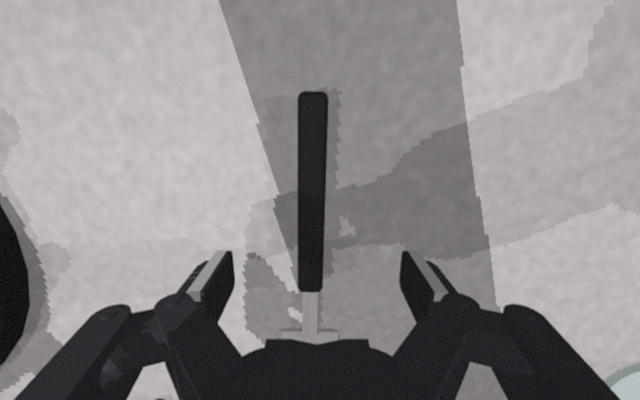

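The handle sits between the jaws, about 5 px left of centre, with its front end at (311,290) and rear end at (313,94). I check the position along its axis, then close.

```bash
python3 -c "
from h import *
a,b=ray('w2',313,94,14),ray('w2',311,290,14);print(a,b,a+(b-a)*83/105,np.hypot(*(b-a)[:2]))"
```

```text
[497.2  18.8  14. ] [593.7 -10.3  14. ] [573.48095238  -4.20285714  14.        ] 100.79216239371002
```

Call:
play_rows(
  plan="0 0.001 0 0 0 0 150; 0 0 0 0 0 0 255; 0 0 0 0 0 0 255; 0 0 0 0 0 0 255; 0 0 0 0 0 0 255; 0 0 0 0 0 0 255; 0 0 0 0 0 0 255; 0 0 0 0 0 0 255",
)

```text
clock: 4.3
tcp_pos: [576.4, -3.5, 21.7]
eef_rot: [-90.0, 0.0, 74.1]
ft_force: [-0.2, -0.2, 4.4]
width: 11.6
```

Call:
play_rows(
  plan="0 -0.005 0 0 0 0 255; 0 -0.010 0 0 0 0 255; 0 -0.020 0 0 0 0 255; 0 -0.025 0 0 0 0 255; 0 -0.025 0 0 0 0 255; 0 -0.025 0 0 0 0 255; 0 -0.015 0 0 0 0 255; 0 0 0 0 0 0 255; 0 0 0 0 0 0 255",
)

```text
clock: 5.2
tcp_pos: [575.7, -3.7, 145.8]
eef_rot: [-90.0, 0.0, 74.0]
ft_force: [-0.6, 0.9, -0.9]
width: 11.9
```

```bash
python3 -c "
from h import *
cam('wrist','w3.png')
rows((484,296,145),109.1,10,255)"
```

```text
at 5.25 [575.2  -3.7 145.1] [-8.990e+01  3.000e-02  7.405e+01] [ 34.  19. -43. 100.  14.  67.  61.] 12.2
0.026 0.000 0.017 0 -3.5 0 255; 0.027 0.000 0.015 0 -3.5 0 255; 0.028 0.000 0.014 0 -3.5 0 255; 0.029 0.000 0.012 0 -3.5 0 255; 0.030 0.000 0.010 0 -3.5 0 255; 0.030 0.000 0.008 0 -3.5 0 255; 0.031 0.000 0.006 0 -3.5 0 255; 0.031 0.000 0.005 0 -3.5 0 255; 0.031 0.000 0.003 0 -3.5 0 255; 0.031 0.000 0.001 0 -3.5 0 255
```

View pics/w3.png

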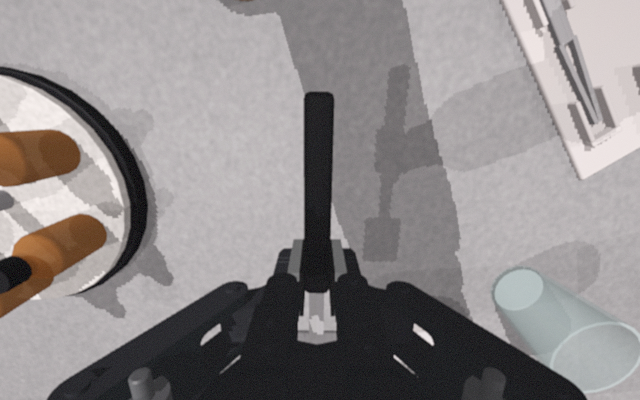

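The spatula is held level (handle (319,93) to (318,285)), so I carry it over to the tray.

Call:
play_rows(
  plan="0.026 0 0.017 0 -3.5 0 255; 0.027 0 0.015 0 -3.5 0 255; 0.028 0 0.014 0 -3.5 0 255; 0.029 0 0.012 0 -3.5 0 255; 0.030 0 0.010 0 -3.5 0 255; 0.030 0 0.008 0 -3.5 0 255; 0.031 0 0.006 0 -3.5 0 255; 0.031 0 0.005 0 -3.5 0 255; 0.031 0 0.003 0 -3.5 0 255; 0.031 0 0.001 0 -3.5 0 255",
)

```text
clock: 6.25
tcp_pos: [482.1, 298.4, 146.1]
eef_rot: [-90.0, -0.0, 109.5]
ft_force: [-0.1, 0.7, -0.2]
width: 12.2
```

Call:
play_rows(
  plan="0 0 0 0 0 0 255; 0 0 0 0 0 0 255; 0 0 0 0 0 0 255; 0 0 0 0 0 0 255",
)

```text
clock: 6.65
tcp_pos: [484.9, 294.3, 146.0]
eef_rot: [-90.0, 0.0, 109.0]
ft_force: [-0.5, -0.2, -1.6]
width: 11.7
```

```bash
python3 -c "
from h import *
cam('wrist','w4.png')
o=np.array([505,271.5]);c,s=np.cos(np.radians(19.1)),np.sin(np.radians(19.1))
for x,y in ((112,68),(112,-68),(-112,-68),(-112,68)): print(proj('w4',(o[0]+c*x-s*y,o[1]+s*x+c*y,6)))
rows((484,296,27),109.1,4,255)"
```

```text
[352.7 299.9]
[228.9 299.9]
[205.   79.7]
[362.1  79.5]
at 6.7 [485.  294.2 146.1] [-8.9990e+01  4.0000e-02  1.0896e+02] [ 13.  21. -56. 101.  19.  68.  61.] 11.9
0.001 0.030 0.000 0 -0.0 0 255; 0.001 0.030 0.000 0 -0.0 0 255; 0.001 0.030 0.000 0 -0.0 0 255; 0.001 0.030 0.000 0 -0.0 0 255
```

View pics/w4.png

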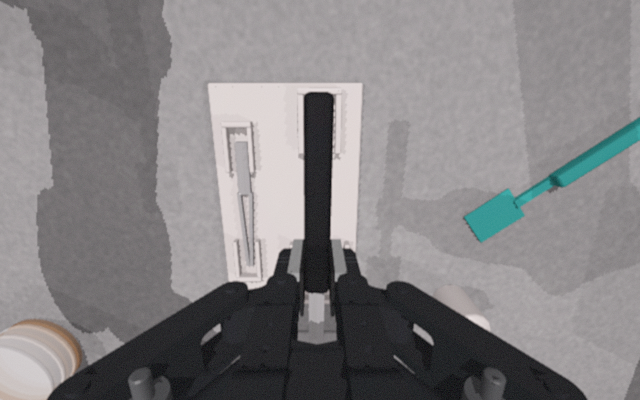

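The tray's rear corners appear at (209,84) and (362,83), and the narrow compartment's end spans (298–341, 91).

```bash
python3 -c "
from h import *
a,b=ray('w4',209,84,6),ray('w4',362,83,6);d=(b-a)[:2];print(a,b,np.hypot(*d),np.degrees(np.arctan2(d[1],d[0]))-90)
th=np.arctan2(d[1],d[0])-np.pi/2;c,s=np.cos(th),np.sin(th);m=(a+b)[:2]/2
g=m+np.array([c*100-s*30,s*100+c*30]);print('slot from corners',g)
e=ray('w4',319.5,91,16);print('endwall',e[:2]+np.array([c,s])*92)
"
```

```text
[423.6 174.7   6. ] [379.6 300.    6. ] 132.80094126172452 19.349093021521696
slot from corners [486.01205231 298.78781755]
endwall [485.20360162 297.88171166]
```

Call:
play_rows(
  plan="0.003 0.015 -0.001 0 -0.2 0 255; 0 0.025 0 0 0 0 255; 0 0.025 0 0 0 0 255; 0 0.025 0 0 0 0 255; 0 0.015 0 0 0 0 255; 0 0.005 0 0 0 0 255; 0 0 0 0 0 0 255; 0 0 0 0 0 0 255",
)

```text
clock: 7.5
tcp_pos: [485.2, 299.0, 37.1]
eef_rot: [-90.1, -0.0, 109.3]
ft_force: [0.4, 0.5, -0.1]
width: 12.2
```

```bash
python3 -c "
from h import *
rows((485.2,297.2,28),109.2,1,255)
cam('wrist','w5.png')"
```

```text
at 7.5 [485.2 299.   37.1] [-9.0090e+01 -2.0000e-02  1.0925e+02] [  8.  29. -51. 106.  27.  58.  55.] 12.2
-0.002 0.009 0.001 0 0.1 0 255
```

View pics/w5.png

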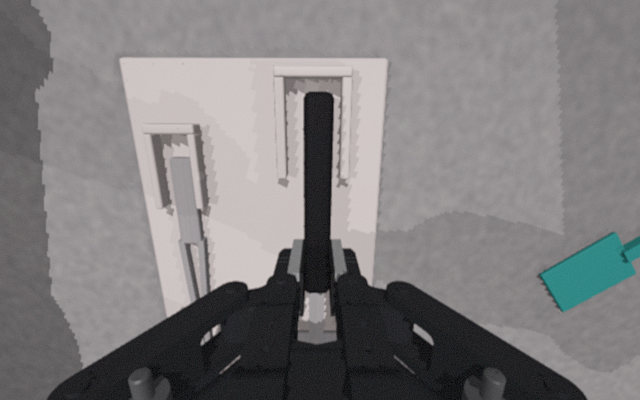

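The handle end (319,93) lies between the ribs (280 and 347). It is about 3 mm too far right and the end gap is right, so I shift 2–3 mm and lower.

Call:
play_rows(
  plan="-0.003 0.002 0 0 0 0 255; 0 0.003 0 0 0 0 255; 0 0.002 0 0 0 0 255; 0 0.001 0 0 0 0 255; 0 0 0 0 0 0 255; 0 0 0 0 0 0 255; 0 0 0 0 0 0 255",
)

```text
clock: 8.25
tcp_pos: [485.6, 295.7, 28.3]
eef_rot: [-90.0, -0.0, 109.3]
ft_force: [-0.1, 0.7, -0.3]
width: 11.9
```

Call:
play_rows(
  plan="0 0.001 0 0 0 0 255; 0 0 0 0 0 0 255; 0 0 0 0 0 0 220; 0 0 0 0 0 0 200; 0 0 0 0 0 0 150; 0 0 0 0 0 0 120; 0 0 0 0 0 0 120; 0 0 0 0 0 0 120",
)

```text
clock: 9.05
tcp_pos: [485.5, 295.5, 27.2]
eef_rot: [-90.0, 0.0, 109.2]
ft_force: [0.2, -0.8, -0.1]
width: 45.2
```

Call:
play_rows(
  plan="0 -0.010 0 0 0 0 120; 0 -0.030 0 0 0 0 100; 0 -0.040 0 0 0 0 60; 0 -0.040 0 0 0 0 0; 0 -0.040 0 0 0 0 0; 0 -0.020 0 0 0 0 0; 0 0 0 0 0 0 0; 0 0 0 0 0 0 0; 0 0 0 0 0 0 0",
)

```text
clock: 9.95
tcp_pos: [484.9, 295.0, 206.1]
eef_rot: [-89.9, 0.0, 109.3]
ft_force: [-0.8, -0.8, 0.2]
width: 85.5
```

```bash
python3 -c "
from h import *
c=cam('wrist','w6.png')
d=cam('scene','scene2.png')
i=cv2.resize(c['image'],(500,312));j=cv2.resize(d['image'][150:290,150:480],(660,280),interpolation=cv2.INTER_CUBIC)
k=np.zeros((592,660,3),np.uint8);k[:312,:500]=i;k[312:]=j;cv2.imwrite('pics/m6.png',k)
rows((480,-270,215),18,20,0)"
```

```text
at 10.05 [484.9 295.1 205.9] [-8.9860e+01  1.0000e-02  1.0926e+02] [ 15.  18. -58.  97.  16.  74.  63.] 85.2
-0.027 -0.000 0.010 0 4.6 0 0; -0.027 -0.000 0.007 0 4.6 0 0; -0.028 -0.000 0.005 0 4.6 0 0; -0.028 -0.000 0.003 0 4.6 0 0; -0.028 -0.000 0.001 0 4.6 0 0; -0.028 -0.000 -0.002 0 4.6 0 0; -0.028 -0.000 -0.004 0 4.6 0 0; -0.028 -0.000 -0.006 0 4.6 0 0; -0.027 -0.000 -0.008 0 4.6 0 0; -0.026 -0.000 -0.010 0 4.6 0 0
-0.025 -0.000 -0.012 0 4.6 0 0; -0.024 -0.000 -0.014 0 4.6 0 0; -0.023 -0.000 -0.016 0 4.6 0 0; -0.022 -0.000 -0.018 0 4.6 0 0; -0.020 -0.000 -0.020 0 4.6 0 0; -0.019 -0.000 -0.021 0 4.6 0 0; -0.017 -0.000 -0.023 0 4.6 0 0; -0.015 -0.000 -0.024 0 4.6 0 0; -0.013 -0.000 -0.025 0 4.6 0 0; -0.011 -0.000 -0.026 0 4.6 0 0
```

View pics/m6.png

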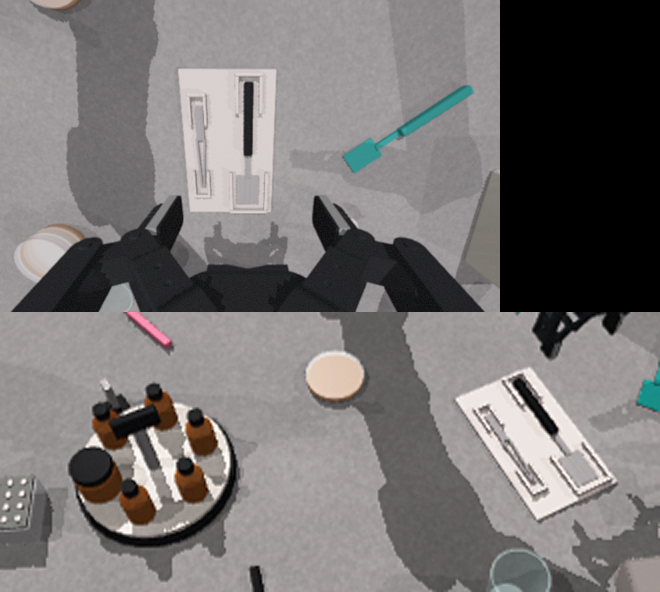

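```bash
python3 -c "
from h import *
g=cv2.cvtColor(cv2.imread('pics/w6.png'),6).astype(int)
print('v80..120 handle',list(zip(range(84,116),g[84:116,314:320].mean(1).round().astype(int))))
print('tip',list(zip(range(225,280),g[225:280,312:320].mean(1).round().astype(int))))
print('row130',list(zip(range(225,360),g[130,225:360])))
"
```

```text
v80..120 handle [(84, np.int64(152)), (85, np.int64(152)), (86, np.int64(152)), (87, np.int64(158)), (88, np.int64(181)), (89, np.int64(200)), (90, np.int64(206)), (91, np.int64(203)), (92, np.int64(201)), (93, np.int64(209)), (94, np.int64(215)), (95, np.int64(214)), (96, np.int64(207)), (97, np.int64(173)), (98, np.int64(139)), (99, np.int64(144)), (100, np.int64(155)), (101, np.int64(156)), (102, np.int64(155)), (103, np.int64(149)), (104, np.int64(117)), (105, np.int64(67)), (106, np.int64(35)), (107, np.int64(35)), (108, np.int64(35)), (109, np.int64(38)), (110, np.int64(36)), (111, np.int64(38)), (112, np.int64(38)), (113, np.int64(37)), (114, np.int64(38)), (115, np.int64(38))]
tip [(225, np.int64(165)), (226, np.int64(164)), (227, np.int64(164)), (228, np.int64(160)), (229, np.int64(164)), (230, np.int64(167)), (231, np.int64(168)), (232, np.int64(168)), (233, np.int64(167)), (234, np.int64(168)), (235, np.int64(168)), (236, np.int64(167)), (237, np.int64(168)), (238, np.int64(168)), (239, np.int64(168)), (240, np.int64(167)), (241, np.int64(167)), (242, np.int64(168)), (243,
[... 3074 characters left out ...]
8, np.int64(187)), (329, np.int64(189)), (330, np.int64(187)), (331, np.int64(171)), (332, np.int64(197)), (333, np.int64(212)), (334, np.int64(208)), (335, np.int64(203)), (336, np.int64(184)), (337, np.int64(188)), (338, np.int64(195)), (339, np.int64(197)), (340, np.int64(203)), (341, np.int64(209)), (342, np.int64(211)), (343, np.int64(211)), (344, np.int64(212)), (345, np.int64(211)), (346, np.int64(210)), (347, np.int64(211)), (348, np.int64(211)), (349, np.int64(211)), (350, np.int64(211)), (351, np.int64(199)), (352, np.int64(164)), (353, np.int64(143)), (354, np.int64(152)), (355, np.int64(160)), (356, np.int64(163)), (357, np.int64(164)), (358, np.int64(159)), (359, np.int64(160))]
```

```bash
python3 -c "
from h import *
r,f=ray('w6',317,87.7,6),ray('w6',317,273.2,6); u=(f-r)[:2]/np.hypot(*(f-r)[:2]); print('len',np.hypot(*(f-r)[:2]),'yaw',np.degrees(np.arctan2(u[1],u[0])))
m=(r+f)[:2]/2
for n,v,z in(('handle end (-95)',104.7,20),('tip (95)',261.5,9),('wall in/out',266,16)): print(n,(ray('w6',317,v,z)[:2]-m)@u)
"
```

```text
len 225.5303305544511 yaw 19.342799229007092
handle end (-95) -95.18110024149179
tip (95) 93.97758140953383
wall in/out 96.31837521186688
```

The spatula is within 1 mm of the middle lengthwise. On to the carousel.

```bash
python3 -c "
from h import *
rows((502,-270,235),17,20,0)"
```

```text
at 10.05 [484.9 295.1 205.9] [-8.9860e+01  1.0000e-02  1.0926e+02] [ 15.  18. -58.  97.  16.  74.  63.] 85.2
-0.027 -0.001 0.009 0 4.6 0 0; -0.028 -0.001 0.006 0 4.6 0 0; -0.028 -0.001 0.004 0 4.6 0 0; -0.028 -0.001 0.002 0 4.6 0 0; -0.028 -0.001 -0.000 0 4.6 0 0; -0.028 -0.001 -0.003 0 4.6 0 0; -0.028 -0.001 -0.005 0 4.6 0 0; -0.027 -0.001 -0.007 0 4.6 0 0; -0.027 -0.001 -0.009 0 4.6 0 0; -0.026 -0.001 -0.011 0 4.6 0 0
-0.025 -0.001 -0.014 0 4.6 0 0; -0.024 -0.001 -0.015 0 4.6 0 0; -0.022 -0.001 -0.017 0 4.6 0 0; -0.021 -0.001 -0.019 0 4.6 0 0; -0.019 -0.001 -0.021 0 4.6 0 0; -0.018 -0.001 -0.022 0 4.6 0 0; -0.016 -0.001 -0.024 0 4.6 0 0; -0.014 -0.001 -0.025 0 4.6 0 0; -0.012 -0.001 -0.026 0 4.6 0 0; -0.010 -0.001 -0.027 0 4.6 0 0
```

Call:
play_rows(
  plan="-0.027 -0.002 0.009 0 4.6 0 0; -0.028 -0.002 0.006 0 4.6 0 0; -0.028 -0.002 0.004 0 4.6 0 0; -0.028 -0.002 0.002 0 4.6 0 0; -0.028 -0.002 0 0 4.6 0 0; -0.028 -0.002 -0.003 0 4.6 0 0; -0.028 -0.002 -0.005 0 4.6 0 0; -0.027 -0.002 -0.007 0 4.6 0 0; -0.027 -0.002 -0.009 0 4.6 0 0; -0.026 -0.002 -0.011 0 4.6 0 0",
)

```text
clock: 11.05
tcp_pos: [492.3, 11.9, 226.5]
eef_rot: [-89.9, 0.0, 63.1]
ft_force: [1.1, 0.2, -0.4]
width: 85.3
```

Call:
play_rows(
  plan="-0.025 -0.001 -0.014 0 4.6 0 0; -0.024 -0.001 -0.015 0 4.6 0 0; -0.022 -0.001 -0.017 0 4.6 0 0; -0.021 -0.001 -0.019 0 4.6 0 0; -0.019 -0.001 -0.021 0 4.6 0 0; -0.018 -0.001 -0.022 0 4.6 0 0; -0.016 -0.001 -0.024 0 4.6 0 0; -0.014 -0.001 -0.025 0 4.6 0 0; -0.012 -0.001 -0.026 0 4.6 0 0; -0.010 -0.001 -0.027 0 4.6 0 0",
)

```text
clock: 12.05
tcp_pos: [501.1, -273.8, 236.8]
eef_rot: [-90.0, 0.0, 16.9]
ft_force: [-0.9, 0.1, 0.3]
width: 85.6
```

Call:
play_rows(
  plan="0 0 0 0 0 0 0; 0 0 0 0 0 0 0; 0 0 0 0 0 0 0; 0 0 0 0 0 0 0; 0 0 0 0 0 0 0",
)

```text
clock: 12.55
tcp_pos: [501.7, -270.6, 237.4]
eef_rot: [-90.0, -0.0, 17.3]
ft_force: [-0.2, 0.8, -0.5]
width: 85.4
```

```bash
python3 -c "
from h import *
cam('wrist','w7.png')
for p in ((502,-270,157),(499.5,-270,29)): print(proj('w7',p))
rows((502,-270,235),17,1,0)"
```

```text
[315.  214.4]
[313.6 176.9]
at 12.6 [ 501.7 -270.8  237.5] [-90.02  -0.    17.32] [ 52.  11. -30.  95.   6.  76.  39.] 85.3
0.001 0.002 0.001 0 0.3 0 0
```

View pics/w7.png

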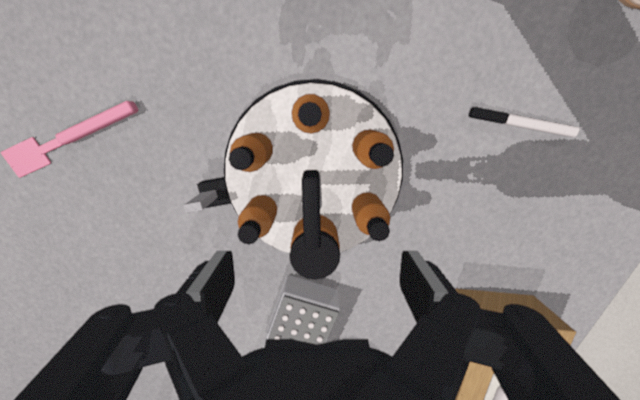

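The bar's rear end is at (311,172), the squat jar's lid at (314.5,256), and the tier spans u 224–402 and v 81 to about 253. The fin lies left of it, with its plate near (195,200).

```bash
python3 -c "
from h import *
e=ray('w7',311,171.5,157);l=ray('w7',314.5,256,89);t=[ray('w7',*p,29)for p in((224.5,168),(402,168),(313,81))]
print(e,l,t, (t[0]+t[1])/2)
for p in ((186,208),(200,197),(214,190)): print(ray('w7',*p,68),ray('w7',*p,18))
c=cv2.imread('pics/w7.png')[165:225,170:260]; cv2.imwrite('pics/c7.png',cv2.resize(c,(720,480),interpolation=cv2.INTER_CUBIC))
s=cv2.imread('pics/scene2.png')
g=cv2.cvtColor(cv2.imread('pics/w7.png'),6).astype(int); print(g[190:260:2,312]); print(g[200,300:325])"
```

```text
[ 489.2 -238.8  157. ] [ 522.7 -339.6   89. ] [array([ 395.2, -291.3,   29. ]), array([ 596.6, -228.2,   29. ]), array([ 467.3, -168.3,   29. ])] [ 495.9  -259.75   29.  ]
[ 374.  -336.6   68. ] [ 356.  -360.2   18. ]
[ 386.4 -319.5   68. ] [ 370.4 -340.3   18. ]
[ 399.3 -307.3   68. ] [ 385.6 -325.9   18. ]
[45 39 42 43 39 42 43 42 40 40 43 41 38 47 39 43 43 38 44 46 39 36 41 44
 38 41 36 35 37 30 40 37 40 45 44]
[146 115  75  46  44  49  44  50  38  48  41  47  42  41  37  40  43  39
  26  52  90 141 199 213 211]
```

View pics/c7.png

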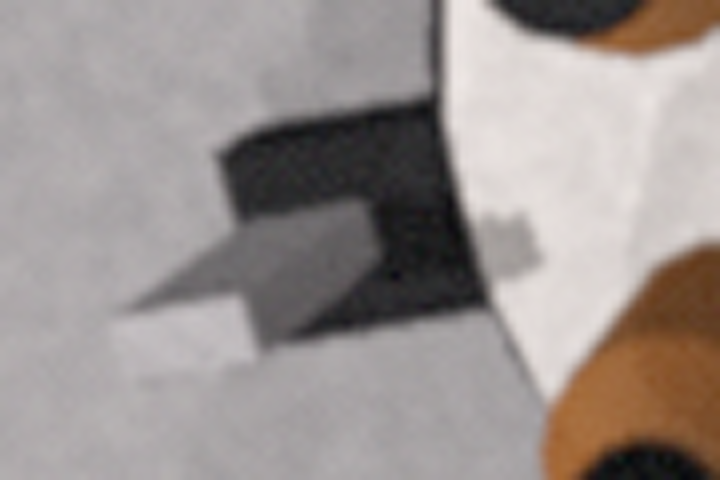

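```bash
python3 -c "
from h import *
o=np.array([499.2,-268.8])
f=ray('w7',193.2,206.9,68)[:2]-o; print('fin w',f,np.hypot(*f),np.degrees(np.arctan2(f[1],f[0])))
for e in((497.5,395),): pass
# tongue edges at z18: outer corners
for p in((220,150),(258,352)): print(ray('w7',170+p[0]/8-.4,165+p[1]/8-.4,18)[:2]-o)
for n,p in(('top',c1(720,340,68)),('scene',c2(64,72,68))):
  d=p[:2]-o;print(n,np.hypot(*d),np.degrees(np.arctan2(d[1],d[0])))
rows((499,-269,143),18.4,4,0)"
```

```text
fin w [-117.9  -64.2] 134.2462289973167 -151.43041479081612
[-135.5  -54.9]
[-123.7  -86.1]
top 138.16862885619148 -152.35927230342844
scene 139.43389114558912 -151.46824778314178
at 12.6 [ 501.7 -270.8  237.5] [-90.02  -0.    17.32] [ 52.  11. -30.  95.   6.  76.  39.] 85.3
-0.001 0.024 0.001 0 -0.3 0 0; -0.000 0.024 0.001 0 -0.3 0 0; -0.000 0.024 0.001 0 -0.3 0 0; -0.000 0.024 0.001 0 -0.3 0 0
```

Call:
play_rows(
  plan="-0.002 0.015 0.002 0 -1.0 0 0; 0 0.025 0.001 0 0 0 0; 0 0.030 0 0 0 0 0; 0 0.020 0 0 0 0 0; 0 0.004 0 0 0 0 0; 0 0 0 0 0 0 0; 0 0 0 0 0 0 0; 0 0 0 0 0 0 0",
)

```text
clock: 13.4
tcp_pos: [499.5, -269.6, 144.7]
eef_rot: [-90.1, -0.1, 18.3]
ft_force: [-0.4, 0.4, 0.5]
width: 85.5
```

Call:
play_rows(
  plan="0 0 0 0 0 0 150; 0 0 0 0 0 0 200; 0 0 0 0 0 0 255; 0 0 0 0 0 0 255; 0 0 0 0 0 0 255; 0 0 0 0 0 0 255; 0 0 0 0 0 0 255; 0 0 0 0 0 0 255",
)

```text
clock: 14.2
tcp_pos: [496.9, -269.9, 143.5]
eef_rot: [-90.0, 0.2, 18.2]
ft_force: [-5.9, 0.3, 6.1]
width: 13.2
```

Call:
play_rows(
  plan="-0.003 0 0 0 2 0 255; 0 0 0 0 5 0 255; 0 0 0 0 5 0 255; 0 0 0 0 5 0 255; 0 0 0 0 5 0 255; 0 0 0 0 5 0 255; 0 0 0 0 5 0 255; 0 0 0 0 5 0 255; 0 0 0 0 3 0 255; 0 0 0 0 0 0 255",
)

```text
clock: 15.2
tcp_pos: [498.4, -270.0, 143.6]
eef_rot: [-89.9, -0.3, -21.8]
ft_force: [7.1, -1.6, -4.0]
width: 12.9
```

Call:
play_rows(
  plan="0 0 0 0 2 0 255; 0 0 0 0 5 0 255; 0 0 0 0 5 0 255; 0 0 0 0 5 0 255; 0 0 0 0 5 0 255; 0 0 0 0 5 0 255; 0 0 0 0 5 0 255; 0 0 0 0 5 0 255; 0 0 0 0 3 0 255; 0 0 0 0 0 0 255",
)

```text
clock: 16.2
tcp_pos: [499.6, -271.1, 143.6]
eef_rot: [-89.6, -0.4, -61.9]
ft_force: [11.4, -4.0, -6.2]
width: 13.1
```

Call:
play_rows(
  plan="0 0 0 0 0 0 255; 0 0 0 0 0 0 255; 0 0 0 0 0 0 255; 0 0 0 0 0 0 255; 0 0 0 0 0 0 255",
)

```text
clock: 16.7
tcp_pos: [499.6, -271.1, 143.6]
eef_rot: [-89.6, -0.3, -61.8]
ft_force: [11.4, -4.4, -7.0]
width: 13.4
```

```bash
python3 -c "
from h import *
rows((497,-270,143),-61.5,1,255)
c=cam('wrist','w8.png');cam('top','top8.png');d=cam('scene','s8.png')
o=np.array([498.5,-269.3]);th=np.radians(-151.5);J=[*(o+74*np.array([np.cos(th),np.sin(th)])),89];print(J,[proj(f,J) for f in('w8','top8','s8')])
# bottle caps (dark blobs) in wrist picture
for f in('w8','top8','s8'):
  u,v=proj(f,J).round().astype(int); g=cv2.cvtColor(cv2.imread(f'pics/{f}.png'),6)
  m=(g<60).astype(np.uint8);n,l,s,ce=cv2.connectedComponentsWithStats(m)
  print(f,[(tuple(s[i]),ce[i].round(1)) for i in range(1,n) if s[i,4]>25 and abs(ce[i]-[u,v]).max()<60])
"
```

```text
at 16.7 [ 499.6 -271.1  143.6] [-89.62  -0.35 -61.81] [ 43.  14. -20. 102.   5.  65. -40.] 13.4
-0.002 0.001 -0.002 0 -0.3 0 255
[np.float64(433.4675336630146), np.float64(-304.6097482592111), 89] [array([314.1, 320.2]), array([421.7, 217.1]), array([210.3, 196.1])]
w8 [((np.int32(47), np.int32(208), np.int32(541), np.int32(192), np.int32(44241)), array([314.9, 342.7]))]
top8 [((np.int32(395), np.int32(172), np.int32(8), np.int32(7), np.int32(43)), array([398.6, 175.2])), ((np.int32(371), np.int32(175), np.int32(12), np.int32(30), np.int32(45)), array([374.4, 188.7])), ((np.int32(383), np.int32(192), np.int32(7), np.int32(7), np.int32(39)), array([386. , 195.2])), ((np.int32(394), np.int32(213), np.int32(8), np.int32(7), np.int32(40)), array([397.9, 216.3]))]
s8 [((np.int32(234), np.int32(197), np.int32(20), np.int32(20), np.int32(170)), array([243.8, 207.4])), ((np.int32(188), np.int32(209), np.int32(81), np.int32(59), np.int32(497)), array([236.3, 252.6])), ((np.int32(188), np.int32(211), np.int32(10), np.int32(10), np.int32(66)), array([192.4, 215.4])), ((np.int32(245), np.int32(215), np.int32(15), np.int32(15), np.int32(117)), array([252.9, 223.4])), ((np.int32(191), np.int32(219), np.int32(19), np.int32(24), np.int32(191)), array([201.7, 230.9])), ((np.int32(230), np.int32(229), np.int32(9), np.int32(10), np.int32(71)), array([234.1, 233.5])), ((np.int32(231), np.int32(237), np.int32(15), np.int32(14), np.int32(121)), array([239. , 245.2])), ((np.int32(203), np.int32(238), np.int32(16), np.int32(16), np.int32(131)), array([211.4, 247.3]))]
```

```bash
python3 -c "
from h import *
P=[ray('top8',*p,109)[:2] for p in((398.6,175.2),(386,195.2),(397.9,216.3))]
print(P)
for o in ((498.5,-269.3),(499.6,-271),(495,-272)):
  print(o,[(round(np.hypot(*(p-o)),1),round(np.degrees(np.arctan2(*(p-o)[::-1])),1)) for p in P])
# joint fit: centre + angle with radius 74 and 60 deg spacing
from scipy.optimize import least_squares
f=lambda q:np.concatenate([P[k]-q[:2]-74*np.array([np.cos(q[2]+a),np.sin(q[2]+a)]) for k,a in enumerate(np.radians([180,240,300]))])
r=least_squares(f,(498,-270,np.radians(-151)));print(r.x[:2],np.degrees(r.x[2]),r.fun.round(1))
"
```

```text
[array([ 559.5, -232.9]), array([ 497.7, -193.5]), array([ 433.9, -228.2])]
(498.5, -269.3) [(np.float64(71.0), np.float64(30.8)), (np.float64(75.8), np.float64(90.6)), (np.float64(76.6), np.float64(147.5))]
(499.6, -271) [(np.float64(71.0), np.float64(32.5)), (np.float64(77.5), np.float64(91.4)), (np.float64(78.4), np.float64(146.9))]
(495, -272) [(np.float64(75.4), np.float64(31.2)), (np.float64(78.5), np.float64(88.0)), (np.float64(75.2), np.float64(144.4))]
[ 495.24090914 -267.50076058] -152.08218141795396 [-1.1 -0.  -0.2  0.   1.4 -0. ]
```

The carousel angle from three caps (fit) is about -152°, against -151.5° for the fin. I hand the job in.

```bash
python3 -c "
from h import *
s=manip.read_state();print(s['joint_vel'].round(2),s['width'],s['ft_force'].round(1));print(manip.finish_job())"
```

```text
[-0.08  0.08  0.05 -0.12 -0.01 -0.03  0.05] 13.285793420703698 [10.3 -4.1 -7.8]
the job is handed in; nothing more can be done
None
```

I handed the job in at about 17 s, with both steps done as far as my checks show; the system gave no verdict.

- **Spatula:** I laid the black-handled spatula flat in its tray compartment, blade in the wide end, and let go. A wrist picture after release showed it about 1 mm off the middle lengthwise. Sideways I judged it only by eye, as centred between the ribs.
- **Carousel:** I gripped the bar and turned the carousel 80°. It is held still on the bar, with the fingers stopped 13 mm apart.
- **Squat jar:** A fit to three bottle caps in the top view puts the jar at about -152°. I measured the fin at -151.5°, and the tolerance is 9°.

**Disagreements:**
- Camera estimates of the carousel's axis differed by about 4 mm between views.
- The arm holds a steady side load of roughly 10 N on the bar, probably from that small centring error. It is far below the limits.
- The finger opening on the spatula handle read about 12 mm, although the handle is 14 mm wide. The grip held.
- I had used all 12 picture views, so I checked the final pose by image code and numbers only.

I kept the arm clear of the other items and felt no contact with them, but I did not re-measure where they lie.

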